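Draw the optic carrier out of its dust-roof dock and lay it in the transit tray

TASK

Pull up the spring pin on top of the dock and turn it so that it stays out by itself, then draw the optic carrier forward by its ball knob until all of its wide plate is out from under the roof, and let go of it there on the dock's front apron. Then take it by the raised block, lift it clear and lay it gently into the recess of the transit tray, seated flat with its ball end in the narrow channel. Keep the carrier level throughout, do not drop it, leave the pin parked out and leave the other things on the bench alone.

Things in the scene. Friction and masses are not known exactly. Their poses are not given: they have to be found in the camera images.
- fixture: The dock, fixed: black base plate (x -170 to 62 mm, 120 mm wide, top at z = 10 mm) with a roof over its rear part. Origin: its underside, under the middle of the docked carrier. x points into the dock; -x is forward, out of it, roughly towards the robot. Side rails (inner faces y = +-44, outer +-54 mm, x -45 to 55) carry the roof. A stop closes the rear. Nothing guides the carrier on the apron.
- roof_lip (a point): Middle of the roof's front lip, at (-45, 0, 43) mm of the dock, on its lower edge; dock axes. The lip is the front of an aluminium crossbar 30 mm deep and 108 mm wide, top 53 mm above the bench; behind it the roof is clear acrylic (top at 51 mm) to x = 55 mm of the dock. The bare base plate ahead of the lip, 125 mm long, is the apron.
- pin_bar (a point): Centre of the black T-bar on the spring pin, to be gripped across its width: 36 mm long (this point's x), 12 mm wide (y), 22 mm high. Pin home: at (-30, 0, 81) mm of the dock, over the crossbar. The fixed steel barrel under the bar, 18 x 18 mm, top at z = 67.5 mm, is 2.5 mm below the home bar: fingertips may go at most 12 mm below this point. The axes turn with the bar.
- pin_lift (a joint): Pull-out of the spring pin, m: 0 home (8 mm pin reaches 7 mm into a hole in the carrier's block and locks it), at most 0.018. The spring pulls it home with 6 N, rising to 11 N. A cross dowel in a deep slot lets the bar turn only when pulled out over 0.0125; turned 1.2 to 1.9 rad either way and let down, it drops into a shallow rest notch and stays out at 0.0095; the carrier is then free.
- pin_turn (a joint): Angle of the T-bar about the vertical, rad, anticlockwise from above positive: within 0.1 of 0 at the start, the bar along the dock's x axis; about +1.57 or -1.57 in the rest notch. Turns 2.2 rad either way.
- carrier: Optic carrier, loose, aluminium, 0.36 to 0.59 kg: plate 100 x 84 x 8 mm (x -50 to 50), ahead of it a flat tab 30 mm wide to x = -110 with a ball knob, on it a raised block with a dark brass-ringed window. Origin: centre of the plate's underside; x from ball to rear, z up. Docked: at (0, 0, 10) mm of the dock. Clear of the roof once drawn forward over 95 mm. Held by the ball alone it hangs down.
- carrier_ball (a point): Centre of the steel ball knob, 22 mm in diameter, on a 9 mm stem on the carrier's tab: at (-98, 0, 32) mm of the carrier, 24 mm above the tab's top. Carrier axes.
- carrier_block (a point): Middle of the carrier's raised block, at (-3, 0, 18) mm of the carrier: 10 mm above the plate's top, 10 mm below the block's top. The block is 70 mm long (x), 48 mm wide (y), 20 mm high, with upright flanks, to be gripped across y; the carrier's weight lies about under it. Carrier axes.
- tray: Transit tray, fixed: grey plastic slab, x -225 to -30 mm, y +-65 mm, 12 mm high, with a recess 6 mm deep in the carrier's outline: 110 x 94 mm for the plate and, towards -x, a channel 40 mm wide and 60 mm long for the tab. Origin: on the bench, 30 mm behind the slab's rear edge; z up; -x, the channel's side, is roughly towards the robot.
- tray_seat (a point): Point on the recess floor, 6 mm above the bench, where the carrier's origin belongs: (-100, 0, 6) mm of the tray, middle of the wide part. Tray axes; the seated carrier's x lies along this x. 5 mm of play all round.
- jar: Bystander: closed white jar, 50 mm in diameter, 60 mm high, on the bench beyond the dock and tray. Origin: centre of its underside.
- black_disc: Bystander: flat black disc, 90 mm in diameter, 8 mm thick, to the robot's right, farther off than the ring. Origin: centre of its underside.
- steel_ring: Bystander: steel ring, 62 mm in diameter, 18 mm high, to the robot's right. Origin: centre of its underside.
- tweezers: Bystander: steel tweezers, 146 mm long, 8 mm high, to the robot's left. Origin: middle of their underside.
Things that resemble listed ones, but are neither listed nor needed, are in the scene too. Leave any blue look-alike of the carrier alone.

How it is judged:
By the outcome, as a careful person would: the job done as asked, in the order asked, and still so for the second after the job is handed in, with the robot touching nothing.
It also fails if it takes over 67 s, if anything falls off the work surface, if the arm or the gripper's body presses on something with over 40 N, if the wrist force passes 120 N, or if a joint passes its speed limit or range.

ROBOT

A 6-joint arm with a two-finger parallel gripper is mounted at the origin on the work surface. World frame = base frame: x ahead of the robot, y to its left, z up, the work surface at z = 0. Lengths are in m, angles in rad, forces in N, time in s.
With the tool pointing down it reaches from about 0.325 to 0.85 m from the base axis. Payload 4.4 kg.
Tool frame: the origin (TCP) lies midway between the tips of the shut fingers; the grasp point (between the pads) lies 19 mm behind it; x points along the fingers, z is the direction in which the jaws open and shut, and the axes are right-handed (so a half turn about x gives the same grasp; the last joint's range is limited). The gripper opens to 94 mm and grips with 3 to 60 N. Pads are 16 mm wide; open, the fingers measure 119 mm over their backs; the gripper's body (75 mm by 177 mm) begins 78 mm behind the grasp point.
Start: joints at [1.181, 0.207, 1.542, -0, 1.393, -0.15], TCP at [0.137, 0.559, 0.205] pointing down, gripper open.
Joint ranges: [-2.73, 2.73], [-0.86, 2.22], [0.23, 2.46], [-1.11, 4.25], [0.08, 2.63], [-2.82, 2.82]. Speed limits (rad/s): [2.79, 2.79, 3.14, 3.14, 3.14, 3.14].

INTERFACE

Orientations are given as [roll, pitch, yaw] about the fixed x, y, z axes, in that order (R = Rz(yaw) Ry(pitch) Rx(roll)).
In Python, from workcell import sense, optics, sign_off gives the robot as it stands.
- The arm moves only by the shell command python3 -m creep 'ROWS' [FORCE]. ROWS is a JSON object of lists of equal length, an entry for each row: "dp": the shift along the tool's x, y, z in m, a list of three; "dr": the turn, a rotation vector about the tool's x, y, z in rad, a list of three; "hand": the finger opening in m, from 0 to 0.094. In form: {"dp": [[dx, dy, dz], ...], "dr": [[ax, ay, az], ...], "hand": [hand, ...]}. A call has 1 to 8 rows; each row shifts and turns the commanded pose from where the row before left it, along the tool's axes as they then stand; what a row does not reach is not made up. A row lasts 1/12 s, in which the tool goes at most 41.7 mm and 7.16 degrees, less where a joint would pass 70% of its speed; a pose out of reach is approached as far as the arm can. A call is refused whole if a number of a shift passes 0.0417 or a number of a turn 0.125, either way. A call with a gripper value outside its range is refused whole. The fingers move at their own pace and stop on an object; FORCE is the grip in N (left out, the last holds). Time passes only in rows, so rows that do not move let the fingers close. It gives the time, the measured TCP pose, the force and the opening at its end, in the units of the state.
- sense(): the state, without advancing time (a new reading comes with each control period).
- optics.snapshot(name): name is "scene" or "top" or "wrist"; returns (picture, depth): 384x512x3 uint8, red, green, blue; 384x512 float32, m along the optical axis (not along the pixel's ray), 0 where there is no reading.
- optics.calibration(name): a dict with "mtx" (3x3 intrinsics, pixels), "extrinsics" (4x4, takes a point from camera to world coordinates); the wrist camera has in their place "mount" (4x4, takes a point from camera to tool coordinates, whose origin is the TCP and whose axes are the tool frame's). Camera axes: x right, y up, looking along -z (the intrinsics and any distortion apply to the point x, -y, -z); pixel columns grow to the right and rows downward; lengths in m; the calibration is good to about 2 mm. A picture is of the moment at which its call begins: read the wrist's pose just before it. calibration takes no time and is no camera call.
- sign_off(): hands the job in, once; it reports no verdict.
The state is a dict: "t": time; "joint_pos": joint angles; "joint_velocities": joint speeds; "joint_efforts": joint torques, N m; "ee_pos": TCP position; "ee_rot": TCP orientation; "force": force on the tool from outside, world axes, zero at the start; "ft_torque": the same for the moment, N m; "finger_gap": finger opening in m.
Only numpy, scipy, OpenCV 4.12 (cv2) and the standard library are available. Lean on these libraries where they do the work, as an engineer would, in place of code of your own. Each camera call takes 0.05 s, during which the arm holds its last target.

## Working session

There is one attempt and no reset: what is moved stays moved. The work goes in short steps, Python scripts to look and compute and a shell command to move; the robot and the scene stay as the last step left them, time stands still between calls to the robot, and variables do not carry over. Pictures are saved under pics/ and viewed, and the job is handed in when it is done.

```bash
mkdir -p pics; ls; cat > h.py <<'E'
import numpy as np, cv2
from workcell import sense, optics, sign_off
from scipy.spatial.transform import Rotation as R
def tool(s):
    T=np.eye(4);T[:3,:3]=R.from_euler('xyz',s['ee_rot']).as_matrix();T[:3,3]=s['ee_pos'];return T
def snap(n,f):
    s=sense();p,d=optics.snapshot(n);c=optics.calibration(n)
    E=np.array(c['extrinsics']) if n!='wrist' else tool(s)@np.array(c['mount'])
    cv2.imwrite('pics/'+f+'.png',cv2.cvtColor(p,cv2.COLOR_RGB2BGR));np.savez('pics/'+f+'.npz',p=p,d=d,E=E,K=np.array(c['mtx']))
    return p,d
def load(f): return np.load('pics/'+f+'.npz')
def px(f,u,v,z=None):
    q=load(f);K=q['K'];r=np.array([(u-K[0,2])/K[0,0],-(v-K[1,2])/K[1,1],-1.]);E=q['E']
    if z is None:
        d=q['d'][int(round(v)),int(round(u))];return E[:3,:3]@(r*d)+E[:3,3]
    w=E[:3,:3]@r; t=(z-E[2,3])/w[2]; return E[:3,3]+t*w
def crop(f,u0,v0,u1,v1,k,o):
    i=cv2.imread('pics/'+f+'.png')[v0:v1,u0:u1];cv2.imwrite('pics/'+o+'.png',cv2.resize(i,None,fx=k,fy=k,interpolation=cv2.INTER_CUBIC))
def cloud(f):
    q=load(f);K=q['K'];d=q['d'];v,u=np.mgrid[:384,:512];P=np.stack([(u-K[0,2])/K[0,0]*d,-(v-K[1,2])/K[1,1]*d,-d],-1)
    return P@q['E'][:3,:3].T+q['E'][:3,3]
E
python3 - <<'E'
from h import *
print(sense())
for n in('scene','top','wrist'):
    c=optics.calibration(n);print(n,{k:(np.round(v,4).tolist() if k!='x' else v) for k,v in c.items()})
snap('scene','s0');snap('top','t0')
E
```

```text
pics
{'t': 0.0, 'joint_pos': array([ 1.18049513e+00,  2.07470105e-01,  1.54292169e+00,  2.66862143e-06,
        1.39345898e+00, -1.50521345e-01]), 'joint_velocities': array([ 2.70438180e-04, -1.35326695e-03,  3.50260104e-03, -4.07050038e-04,
       -4.50309322e-05,  6.01058666e-04]), 'joint_efforts': array([ 1.16256801e-03, -3.70879734e+01, -2.81420964e+01,  6.99867820e-02,
        3.61048209e-02, -1.78132127e-04]), 'ee_pos': array([0.13627544, 0.55780841, 0.20427764]), 'ee_rot': array([ 2.98990853,  1.56853821, -1.96226078]), 'force': array([-0.08648832,  0.61305685, -0.90420216]), 'ft_torque': array([-0.02801339,  0.0868029 ,  0.01770563]), 'finger_gap': 0.09384038569634581}
scene {'mtx': [[399.1978, 0.0, 251.8544], [0.0, 399.1978, 195.3886], [0.0, 0.0, 1.0]], 'extrinsics': [[-0.8637, -0.2998, 0.4051, 1.0308], [0.5034, -0.5493, 0.6669, 0.6982], [0.0225, 0.78, 0.6254, 0.7391], [0.0, 0.0, 0.0, 1.0]]}
top {'mtx': [[347.0094, 0.0, 260.8654], [0.0, 347.0094, 192.6965], [0.0, 0.0, 1.0]], 'extrinsics': [[-0.0053, 0.976, -0.2175, 0.3749], [-1.0, -0.0049, 0.0026, 0.0159], [0.0015, 0.2175, 0.9761, 1.0627], [0.0, 0.0, 0.0, 1.0]]}
wrist {'mtx': [[285.1356, 0.0, 260.6024], [0.0, 285.1356, 195.8715], [0.0, 0.0, 1.0]], 'mount': [[-0.0001, 0.2414, -0.9704, -0.1784], [0.0016, 0.9704, 0.2414, 0.071], [1.0, -0.0016, -0.0005, 0.0001], [0.0, 0.0, 0.0, 1.0]]}
```

View pics/s0.png

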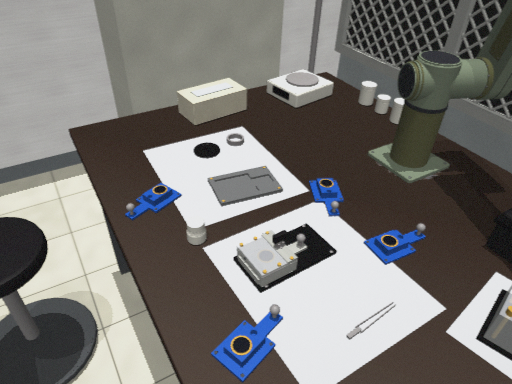

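View pics/t0.png

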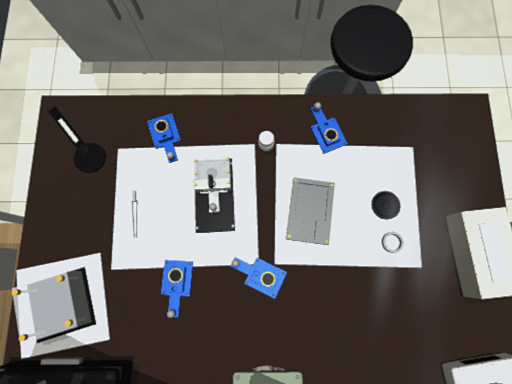

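Scene: the dock is at about (285,252) and the tray at (245,185). In the top view the dock is at (213,195), the pin at (211,182), the ball at (213,207) and the tray at (311,211). Four blue look-alikes stand around them.

```bash
python3 - <<'E'
from h import *
crop('t0',180,145,250,245,6,'t0d');crop('t0',270,165,350,255,6,'t0t');crop('s0',220,220,350,300,6,'s0d')
E
```

```text
(no output)
```

View pics/t0d.png

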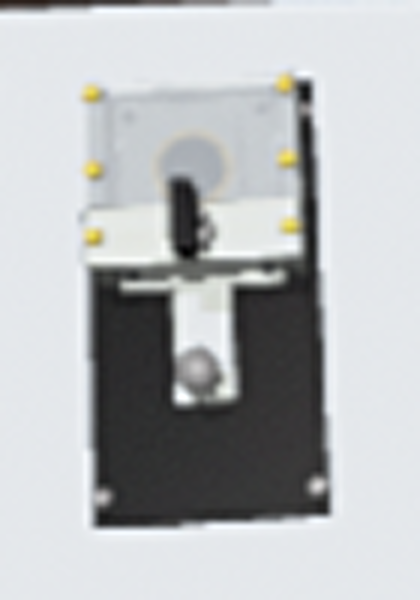

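View pics/t0t.png

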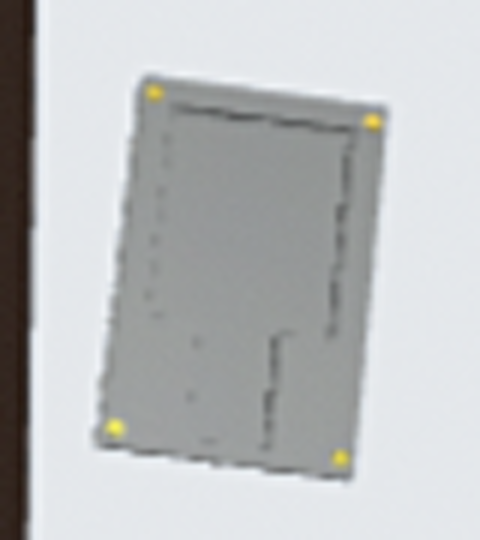

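View pics/s0d.png

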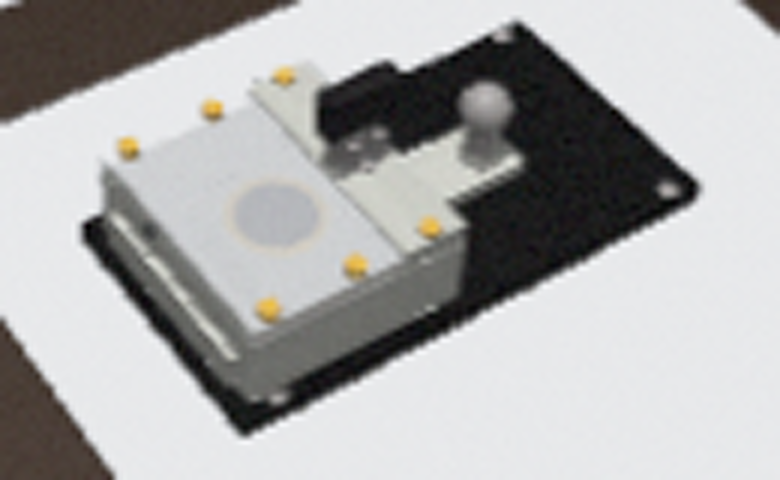

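```bash
python3 - <<'E'
from h import *
np.set_printoptions(precision=4,suppress=True)
def T(u,v,z): return px('t0',180+u/6-.4,145+v/6-.4,z)
def S(u,v,z): return px('s0',220+u/6-.4,220+v/6-.4,z)
bl=T(95,525,.01);br=T(328,515,.01);tr=T(312,82,.01)
print('top dock FL FR RR',bl,br,tr)
fr=S(700,190,.01) ; print('scene corner: FL?',fr,'FR',S(518,22,.01),'RL',S(245,432,.01))
a=bl-br;x=np.array([a[1],-a[0],0]);x=(tr-br);print('yaw sides',np.degrees(np.arctan2(x[1],x[0])),'front',np.degrees(np.arctan2(-a[0],a[1])))
print('ball top',T(198,370,.042),'scene',S(486,103,.042))
print('bar top', T(183,180,.092),T(190,250,.092),'scene',S(318,95,.092),S(385,65,.092))
for n,(u,v) in dict(rl=(148,75),rr=(387,108),fl=(97,442),fr=(352,478)).items(): print('tray',n,px('t0',270+u/6-.4,165+v/6-.4,.012))
E
```

```text
top dock FL FR RR [0.4882 0.212  0.01  ] [0.4926 0.0944 0.01  ] [0.7221 0.1055 0.01  ]
scene corner: FL? [0.4856 0.215  0.01  ] FR [0.491  0.0945 0.01  ] RL [0.7157 0.2284 0.01  ]
yaw sides 2.7634810401948506 front 2.1645123097611627
ball top [0.5616 0.1576 0.042 ] scene [0.5557 0.1546 0.042 ]
bar top [0.6457 0.1602 0.092 ] [0.6109 0.1559 0.092 ] scene [0.644  0.1587 0.092 ] [0.6121 0.1573 0.092 ]
tray rl [ 0.6586 -0.0918  0.012 ]
tray rr [ 0.6402 -0.2158  0.012 ]
tray fl [ 0.468  -0.0612  0.012 ]
tray fr [ 0.4494 -0.1885  0.012 ]
```

```bash
cat >> h.py <<'E'
def goal(x,y,z,yawdeg,flip=1):
    # tool x down, tool z = flip*(dock y at yaw)
    c,s=np.cos(np.radians(yawdeg)),np.sin(np.radians(yawdeg))
    zt=flip*np.array([-s,c,0]);xt=np.array([0,0,-1.]);yt=np.cross(zt,xt)
    G=np.eye(4);G[:3,:3]=np.stack([xt,yt,zt],1);G[:3,3]=x,y,z;return G
def delta(G):
    s=sense();T=tool(s);D=np.linalg.inv(T)@G
    return np.round(D[:3,3]*1000,1),np.round(R.from_matrix(D[:3,:3]).as_rotvec(),4)
E
python3 - <<'E'
from h import *
np.set_printoptions(precision=4,suppress=True)
print(tool(sense()))
for f in(1,-1): print(f,delta(goal(.60,.158,.25,2.6,f)))
E
```

```text
[[-0.0008 -0.9714  0.2375  0.1363]
 [-0.0019  0.2375  0.9714  0.5579]
 [-1.      0.0003 -0.002   0.2044]
 [ 0.      0.      0.      1.    ]]
1 (array([ -45.2, -545.4, -278.4]), array([-0.2852, -0.0019, -0.0006]))
-1 (array([ -45.2, -545.4, -278.4]), array([ 2.8564, -0.0008,  0.0028]))
```

```bash
python3 -m creep '{"dp":[[-0.003,-0.03,-0.015],[-0.003,-0.03,-0.015],[-0.003,-0.03,-0.015],[-0.003,-0.03,-0.015],[-0.003,-0.03,-0.015],[-0.003,-0.03,-0.015],[-0.003,-0.03,-0.015],[-0.003,-0.03,-0.015]],"dr":[[0,0,0],[0,0,0],[0,0,0],[0,0,0],[0,0,0],[0,0,0],[0,0,0],[0,0,0]],"hand":[0.094,0.094,0.094,0.094,0.094,0.094,0.094,0.094]}' 20
python3 -m creep '{"dp":[[-0.003,-0.03,-0.015],[-0.003,-0.03,-0.015],[-0.003,-0.03,-0.015],[-0.003,-0.03,-0.015],[-0.003,-0.03,-0.015],[-0.003,-0.03,-0.015],[-0.003,-0.03,-0.015],[0,0,0]],"dr":[[0,0,0],[0,0,0],[0,0,0],[0,0,0],[-0.095,0,0],[-0.095,0,0],[-0.095,0,0],[0,0,0]],"hand":[0.094,0.094,0.094,0.094,0.094,0.094,0.094,0.094]}'
python3 - <<'E'
from h import *
print(delta(goal(.60,.158,.25,2.6)),sense()['joint_pos'])
E
```

```text
t: 0.77
ee_pos: [0.3419, 0.3835, 0.2292]
ee_rot: [2.456, 1.57, -2.496]
force: [-0.6, 0.7, -0.2]
finger_gap: 0.0939
t: 1.43
ee_pos: [0.5304, 0.2372, 0.2503]
ee_rot: [-2.166, 1.568, -0.552]
force: [-0.5, 0.5, 0.7]
finger_gap: 0.094
(array([  0.6, -66.2, -82. ]), array([-0.0028, -0.0018,  0.0027])) [ 0.27298434  0.1867888   1.47198796 -0.00240155  1.48060831 -1.34017081]
```

```bash
python3 -m creep '{"dp":[[0,-0.022,-0.027],[0,-0.022,-0.027],[0,-0.022,-0.028],[0,0,0]],"dr":[[0,0,0],[0,0,0],[0,0,0],[0,0,0]],"hand":[0.094,0.094,0.094,0.094]}'
python3 - <<'E'
from h import *
print(delta(goal(.60,.158,.25,2.6)))
snap('wrist','w0')
E
```

```text
t: 1.77
ee_pos: [0.5982, 0.1573, 0.2493]
ee_rot: [-2.998, 1.568, -1.388]
force: [0.2, 0.3, 0.3]
finger_gap: 0.0944
(array([-0.7, -1.8,  0.7]), array([-0.0062, -0.0027,  0.0004]))
```

View pics/w0.png

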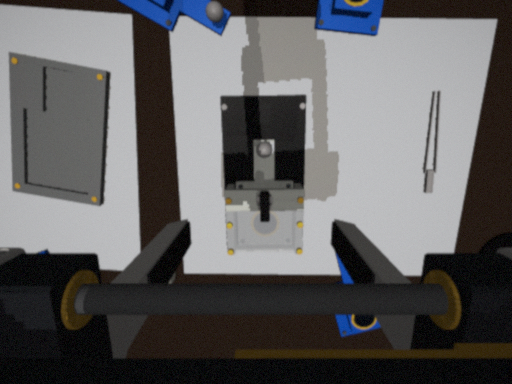

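```bash
python3 - <<'E'
from h import *
crop('w0',210,85,320,260,5,'w0d')
crop('w0',0,40,125,215,4,'w0t')
E
```

```text
(no output)
```

View pics/w0d.png

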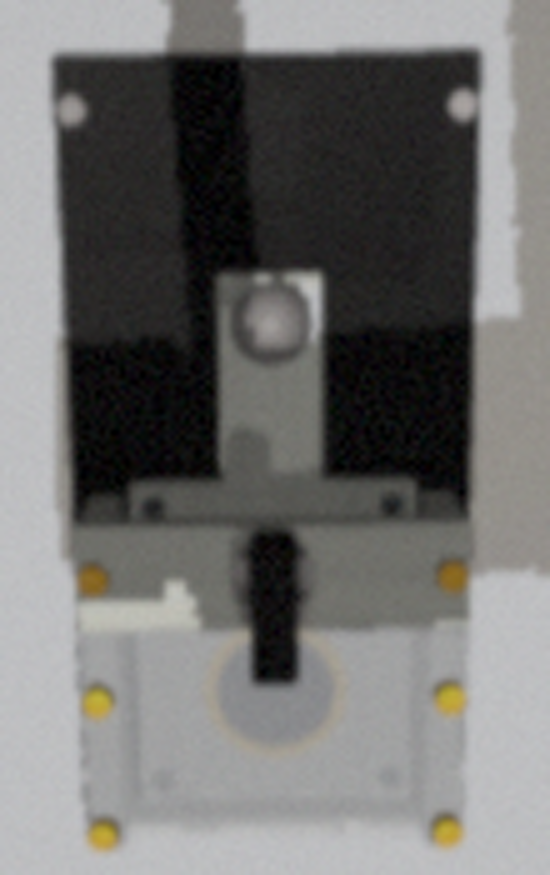

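View pics/w0t.png

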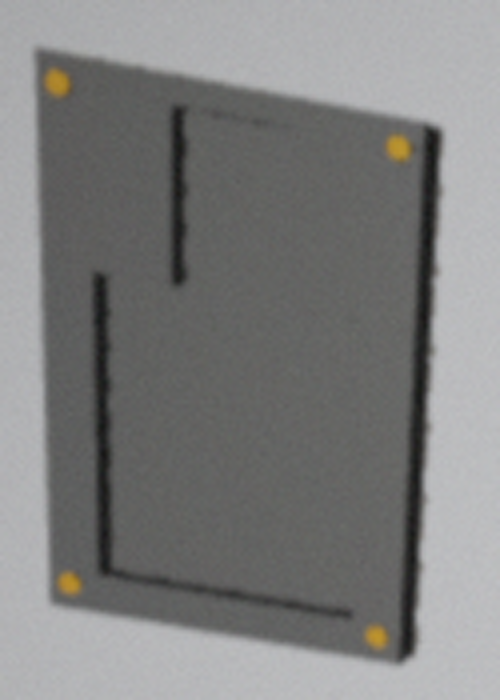

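```bash
python3 - <<'E'
from h import *
np.set_printoptions(precision=4,suppress=True)
W=lambda u,v,z=None: px('w0',210+u/5-.4,85+v/5-.4,z)
V=lambda u,v,z=None: px('w0',u/4-.4,40+v/4-.4,z)
fl,fr=W(478,50,.01),W(54,58,.01);print('front',fl,fr,(fl+fr)/2)
print('screws depth',W(450,700),W(97,702),W(452,577),W(92,580))
print('base FL depth', W(440,70),W(80,70))
print('bar rear',W(252,683,.092),W(298,683,.092),'frontish',W(252,533,.092),W(298,533,.092),'depth',W(275,600),W(275,670))
print('ball',W(271,322,.042),W(271,322))
for n,(u,v) in dict(fl=(428,125),fr=(37,50),rr=(52,603),rl=(403,662)).items(): print(n,V(u,v,.012))
print(V(200,30),V(60,300),V(250,400))
C=cloud('w0');P=C[200:221,261:269].reshape(-1,3);P=P[P[:,2]>.08];print(len(P),P.mean(0),P.min(0),P.max(0))
C=cloud('t0');P=C[170:192,205:220].reshape(-1,3);P=P[P[:,2]>.08];print(len(P),P.mean(0),P.min(0),P.max(0))
E
```

```text
front [0.4842 0.2144 0.01  ] [0.491  0.0969 0.01  ] [0.4876 0.1556 0.01  ]
screws depth [0.6589 0.2138 0.0545] [0.6634 0.1162 0.0549] [0.6235 0.2116 0.0554] [0.6286 0.1143 0.0545]
base FL depth [0.4897 0.2044 0.0088] [0.4939 0.1041 0.0094]
bar rear [0.6433 0.1585 0.092 ] [0.6428 0.1699 0.092 ] frontish [0.6051 0.157  0.092 ] [0.6046 0.1681 0.092 ] depth [0.6215 0.1632 0.0924] [0.6402 0.1641 0.0903]
ball [0.5585 0.1599 0.042 ] [0.5577 0.1598 0.0521]
fl [ 0.4648 -0.0573  0.012 ]
fr [ 0.4467 -0.1861  0.012 ]
rr [ 0.6377 -0.2133  0.012 ]
rl [ 0.6553 -0.0838  0.012 ]
[ 0.4359 -0.1387  0.0003] [ 0.5275 -0.192   0.0119] [ 0.56   -0.1344  0.0048]
168 [0.6289 0.1635 0.091 ] [0.6158 0.1586 0.0887] [0.642  0.1683 0.0929]
54 [0.6278 0.161  0.0915] [0.611  0.1553 0.0804] [0.6484 0.1668 0.0953]
```

```bash
python3 - <<'E'
from h import *
print(delta(goal(.626,.1625,.13,2.6)))
E
```

```text
(array([119.3, -30. ,   1.6]), array([-0.0049, -0.0003, -0.0016]))
```

```bash
python3 -m creep '{"dp":[[0.024,-0.006,0],[0.024,-0.006,0.001],[0.024,-0.006,0.001],[0.024,-0.006,0],[0.024,-0.006,0],[0,0,0]],"dr":[[-0.002,0,0],[-0.002,0,0],[0,0,0],[0,0,0],[0,0,0],[0,0,0]],"hand":[0.094,0.07,0.06,0.05,0.05,0.05]}'
python3 - <<'E'
from h import *
print(delta(goal(.626,.1625,.13,2.6)))
snap('wrist','w1');crop('w1',180,100,340,300,3,'w1c')
E
```

```text
t: 2.32
ee_pos: [0.6204, 0.1662, 0.1239]
ee_rot: [1.598, 1.559, -3.064]
force: [-0.7, -0.4, -0.3]
finger_gap: 0.0642
(array([-6.2, -5.3, -4. ]), array([ 0.0046, -0.0004, -0.0118]))
```

View pics/w1c.png

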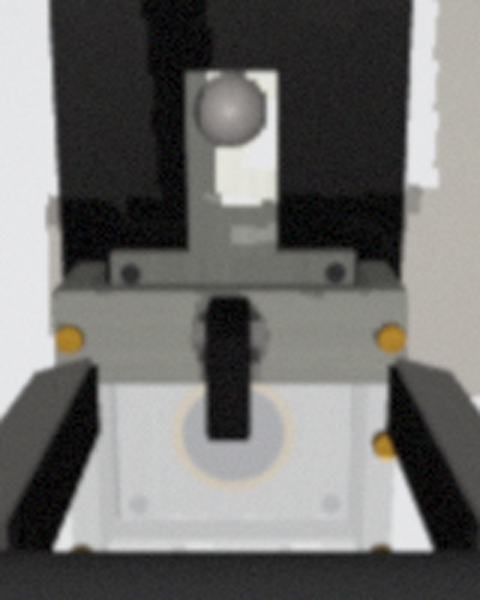

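```bash
python3 - <<'E'
from h import *
np.set_printoptions(precision=4,suppress=True)
W=lambda u,v,z=None: px('w1',180+u/3-.3,100+v/3-.3,z)
print(sense()['ee_pos'])
print(W(206,440,.092),W(250,440,.092),W(206,302,.092),W(250,302,.092),W(228,400))
print('ball',W(231,107,.042),W(231,107))
print('screws',W(391,338,.055),W(68,338,.055))
q=load('w1');T=q['E']@np.linalg.inv(np.array(optics.calibration('wrist')['mount']))
print(np.linalg.inv(T)@np.r_[(W(206,371,.092)+W(250,371,.092))/2,1])
print(delta(goal(.626,.1635,.075,2.6)))
E
```

```text
[0.6216 0.1663 0.1267]
[0.6432 0.1583 0.092 ] [0.6426 0.1699 0.092 ] [0.6055 0.1567 0.092 ] [0.6049 0.1679 0.092 ] [0.6326 0.1636 0.0895]
ball [0.5579 0.1601 0.042 ] [0.5577 0.1602 0.0505]
screws [0.6233 0.2118 0.055 ] [0.6283 0.1144 0.055 ]
[ 0.0319 -0.0035 -0.0032  1.    ]
(array([51.7, -4.6, -3. ]), array([ 0.0047, -0.0002, -0.0084]))
```

```bash
python3 -m creep '{"dp":[[0.012,-0.002,-0.001],[0.012,-0.001,-0.001],[0.012,-0.001,-0.001],[0.008,0,0],[0.003,0,0],[0,0,0],[0,0,0]],"dr":[[0.004,0,0],[0,0,-0.004],[0,0,-0.004],[0,0,0],[0,0,0],[0,0,0],[0,0,0]],"hand":[0.05,0.05,0.05,0.05,0.05,0.05,0.05]}'
python3 - <<'E'
from h import *
print(delta(goal(.625,.1633,.0725,2.6)),sense()['force'])
E
```

```text
t: 2.95
ee_pos: [0.6302, 0.1628, 0.0844]
ee_rot: [-1.55, 1.561, 0.066]
force: [-0.3, -0.7, -0.3]
finger_gap: 0.0499
(array([11.9,  5.2,  0.7]), array([-0.0001,  0.0002,  0.0095])) [-0.30322253 -0.72028505 -0.29167243]
```

```bash
python3 -m creep '{"dp":[[0,0,0],[0,0,0]],"dr":[[0,0,0.004],[0,0,0.004]],"hand":[0.05,0.05]}'
python3 - <<'E'
from h import *
print(delta(goal(.625,.1633,.0725,2.6)),sense()['force'])
snap('wrist','w2');print(delta(goal(.625,.1633,.0725,2.6)));crop('w2',180,100,340,300,3,'w2c')
E
```

```text
t: 3.12
ee_pos: [0.6303, 0.1627, 0.0846]
ee_rot: [-1.456, 1.569, 0.16]
force: [-0.5, 0.6, 0.6]
finger_gap: 0.0499
(array([12.1,  5.3,  0.8]), array([-0.0002,  0.0002,  0.0015])) [-0.49674615  0.64672945  0.56034534]
(array([11.9,  5.4,  0.9]), array([-0.0002,  0.0001,  0.0013]))
```

View pics/w2c.png

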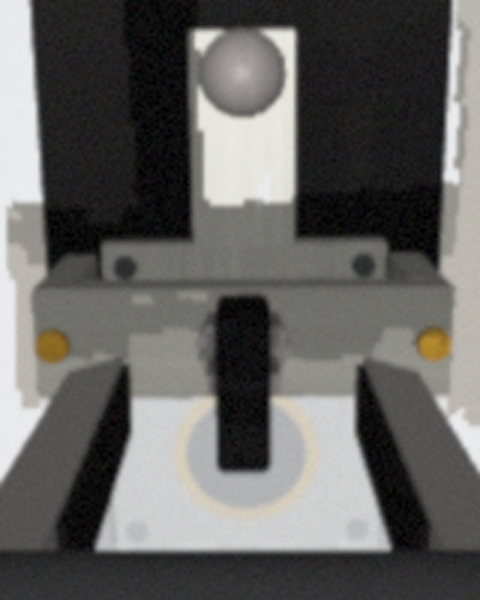

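```bash
python3 -m creep '{"dp":[[0.006,0.003,0.001],[0.006,0.0025,0],[0,0,0],[0,0,0],[0,0,0]],"dr":[[0,0,0],[0,0,0],[0,0,0],[0,0,0],[0,0,0]],"hand":[0.05,0.05,0.05,0.05,0.05]}'
python3 - <<'E'
from h import *
np.set_printoptions(precision=4,suppress=True)
print(delta(goal(.625,.1633,.0725,2.6)),sense()['force'])
W=lambda u,v,z=None: px('w2',180+u/3-.3,100+v/3-.3,z)
print(W(218,470,.092),W(268,470,.092),W(218,305,.092),W(268,305,.092))
snap('wrist','w3');crop('w3',180,100,340,300,3,'w3c')
E
```

```text
t: 3.58
ee_pos: [0.6238, 0.1633, 0.0711]
ee_rot: [1.722, 1.57, -2.945]
force: [-0.4, 0.4, 0.3]
finger_gap: 0.0499
(array([-1.4, -1.2, -0. ]), array([-0.0001, -0.0001, -0.0006])) [-0.3983  0.4284  0.2997]
[0.6428 0.1585 0.092 ] [0.6423 0.1694 0.092 ] [0.6057 0.157  0.092 ] [0.6052 0.1674 0.092 ]
```

View pics/w3c.png

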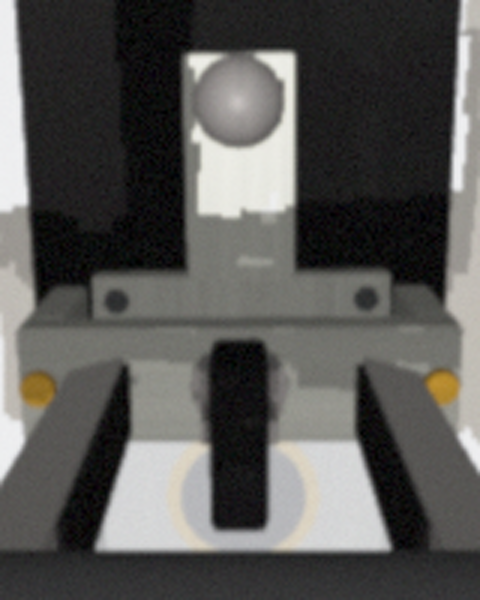

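The bar (crop 210–268, centre 240) sits midway between the fingers (128/360), so I close on it.

```bash
python3 -m creep '{"dp":[[0,0,0],[0,0,0],[0,0,0],[0,0,0],[0,0,0],[0,0,0],[0,0,0]],"dr":[[0,0,0],[0,0,0],[0,0,0],[0,0,0],[0,0,0],[0,0,0],[0,0,0]],"hand":[0.02,0.01,0.005,0.004,0.004,0.004,0.004]}' 40
python3 -m creep '{"dp":[[-0.003,0,0],[-0.003,0,0],[-0.003,0,0],[-0.003,0,0],[-0.002,0,0],[-0.0015,0,0],[0,0,0]],"dr":[[0,0,0],[0,0,0],[0,0,0],[0,0,0],[0,0,0],[0,0,0],[0,0,0]],"hand":[0.004,0.004,0.004,0.004,0.004,0.004,0.004]}'
python3 - <<'E'
from h import *
print(sense()['ee_pos'],sense()['joint_pos'],sense()['ft_torque'])
E
```

```text
t: 4.22
ee_pos: [0.6242, 0.1627, 0.0716]
ee_rot: [-3.067, 1.57, -1.45]
force: [0.1, -1.7, 0.1]
finger_gap: 0.0119
t: 4.8
ee_pos: [0.6239, 0.1628, 0.0866]
ee_rot: [2.512, 1.57, -2.155]
force: [4.0, -2.6, -11.1]
finger_gap: 0.0115
[0.62386562 0.16280033 0.08657639] [ 1.21598949e-01  4.62964745e-01  1.46169218e+00 -8.61724781e-04
  1.21762541e+00 -1.49408478e+00] [-0.64021138 -0.85195854 -0.00235092]
```

```bash
python3 -m creep '{"dp":[[0,0,0],[0,0,0],[0,0,0],[0,0,0],[0,0,0],[0,0,0],[0,0,0]],"dr":[[0.1,0,0],[0.1,0,0],[0.1,0,0],[0.1,0,0],[0.1,0,0],[0.1,0,0],[0.1,0,0]],"hand":[0.004,0.004,0.004,0.004,0.004,0.004,0.004]}'
python3 -m creep '{"dp":[[0,0,0],[0,0,0],[0,0,0],[0,0,0],[0,0,0],[0,0,0],[0,0,0],[0,0,0]],"dr":[[0.11,0,0],[0.11,0,0],[0.11,0,0],[0.11,0,0],[0.11,0,0],[0.11,0,0],[0.11,0,0],[0.1,0,0]],"hand":[0.004,0.004,0.004,0.004,0.004,0.004,0.004,0.004]}'
python3 - <<'E'
from h import *
print(tool(sense()),sense()['joint_pos'],sense()['ft_torque'])
E
```

```text
t: 5.38
ee_pos: [0.6246, 0.1648, 0.0868]
ee_rot: [0.157, 1.568, 1.069]
force: [5.0, 1.8, -12.0]
finger_gap: 0.0116
t: 6.05
ee_pos: [0.6269, 0.1659, 0.0879]
ee_rot: [0.542, 1.562, 0.583]
force: [10.0, 2.8, -11.7]
finger_gap: 0.0116
[[ 0.00703649 -0.04097862  0.99913525  0.62689021]
 [ 0.00463929  0.99915057  0.04094657  0.16590393]
 [-0.99996448  0.00434716  0.00722063  0.0878681 ]
 [ 0.          0.          0.          1.        ]] [0.12340399 0.46287971 1.45888437 0.00399169 1.21227703 0.08104268] [ 0.54575615 -1.93488446  0.04778021]
```

```bash
python3 -m creep '{"dp":[[0.002,0,0],[0.002,0,0],[0.002,0,0],[0.001,0,0],[0,0,0],[0,0,0]],"dr":[[0,0,0],[0,0,0],[0,0,0],[0,0,0],[0,0,0],[0,0,0]],"hand":[0.004,0.004,0.004,0.004,0.004,0.004]}'
python3 - <<'E'
from h import *
print(sense()['ee_pos'],sense()['force'],sense()['ft_torque'])
E
```

```text
t: 6.55
ee_pos: [0.627, 0.1659, 0.0815]
ee_rot: [0.532, 1.562, 0.578]
force: [7.5, 3.6, -9.4]
finger_gap: 0.0114
[0.62697311 0.16590915 0.08154848] [ 7.46232391  3.64652226 -9.39569554] [ 0.53916492 -1.51002091  0.04194594]
```

```bash
python3 -m creep '{"dp":[[0.001,0,0],[0.0005,0,0],[0,0,0],[0,0,0]],"dr":[[0,0,0],[0,0,0],[0,0,0],[0,0,0]],"hand":[0.004,0.004,0.004,0.004]}'
python3 - <<'E'
from h import *
print(sense()['ee_pos'],sense()['force'],sense()['ft_torque'])
E
```

```text
t: 6.88
ee_pos: [0.6271, 0.1659, 0.0813]
ee_rot: [0.512, 1.562, 0.559]
force: [5.9, 2.5, -5.0]
finger_gap: 0.0117
[0.62707031 0.16589928 0.08130593] [ 5.87927316  2.48122957 -4.95472529] [ 0.40342009 -1.04092064  0.0362492 ]
```

```bash
python3 -m creep '{"dp":[[0.001,0,0],[0.0005,0,0],[0,0,0],[0,0,0],[0,0,0],[0,0,0]],"dr":[[0,0,0],[0,0,0],[0,0,0],[0,0,0],[0,0,0],[0,0,0]],"hand":[0.004,0.004,0.004,0.03,0.04,0.04]}'
python3 -m creep '{"dp":[[-0.01,0,0],[-0.02,0,0],[-0.02,0,0],[-0.02,0,0],[0,0,0],[0,0,0]],"dr":[[0,0,0],[0,0,0],[0,0,0],[0,0,0],[0,0,0],[0,0,0]],"hand":[0.04,0.04,0.04,0.04,0.06,0.06]}'
python3 - <<'E'
from h import *
snap('scene','s1');snap('wrist','w4')
crop('s1',220,200,350,300,6,'s1d')
E
```

```text
t: 7.38
ee_pos: [0.6228, 0.1631, 0.0769]
ee_rot: [-2.965, 1.568, -2.919]
force: [0.0, -0.4, -0.4]
finger_gap: 0.0283
t: 7.88
ee_pos: [0.6248, 0.1632, 0.1485]
ee_rot: [0.022, 1.568, 0.068]
force: [-0.1, -0.5, -0.8]
finger_gap: 0.0501
```

View pics/s1d.png

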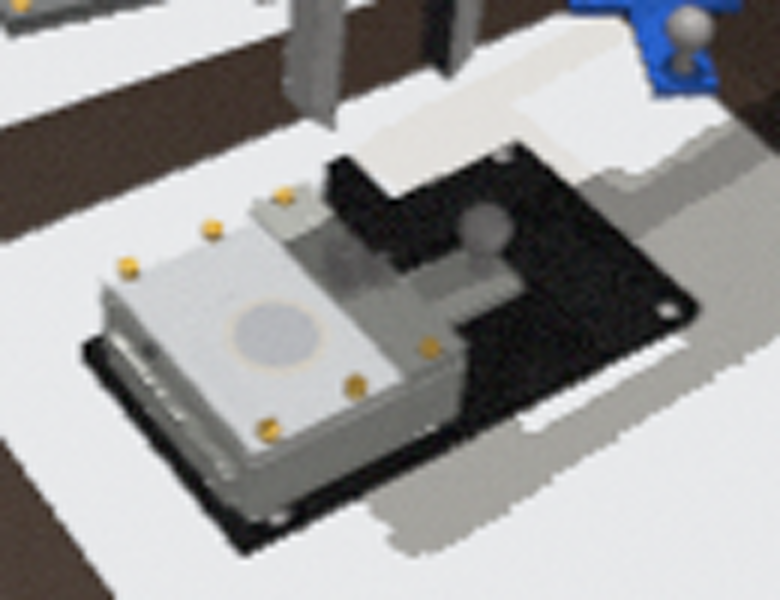

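View pics/w4.png

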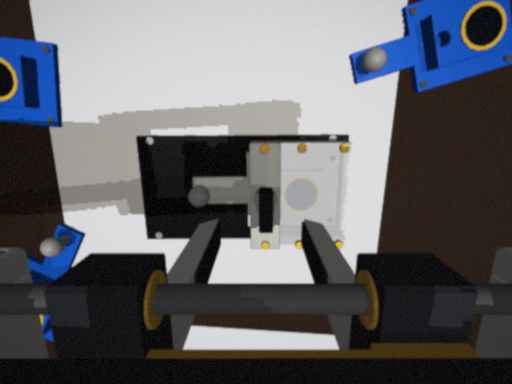

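The T-bar now lies across the dock (scene crop 340,190; wrist 265,208), raised and released. Next is the ball.

```bash
python3 -m creep '{"dp":[[0,0,-0.017],[0,0,-0.017],[0,0,-0.017],[0,0,-0.017],[0,0,0],[0,0,0],[0,0,0],[0,0,0]],"dr":[[-0.11,0,0],[0,0,0],[0,0,0],[0,0,0],[-0.12,0,0],[-0.12,0,0],[-0.12,0,0],[-0.12,0,0]],"hand":[0.06,0.06,0.06,0.06,0.06,0.06,0.06,0.06]}'
python3 -m creep '{"dp":[[0,0,0],[0,0,0],[0,0,0],[0,0,0],[0,0,0],[0,0,0],[0,0,0],[0,0,0]],"dr":[[-0.12,0,0],[-0.12,0,0],[-0.12,0,0],[-0.12,0,0],[-0.12,0,0],[-0.12,0,0],[-0.12,0,0],[-0.12,0,0]],"hand":[0.06,0.06,0.06,0.06,0.06,0.06,0.06,0.06]}'
python3 -m creep '{"dp":[[0,0,0],[0,0,0],[0,0,0]],"dr":[[0,0,0],[0,0,0],[0,0,0]],"hand":[0.06,0.06,0.06]}'
python3 - <<'E'
from h import *
np.set_printoptions(precision=4,suppress=True)
print(delta(goal(.557,.160,.1,2.6)),sense()['ee_pos'])
snap('wrist','w5');crop('w5',160,100,360,300,3,'w5c')
C=cloud('w4');P=C[187:232,255:276].reshape(-1,3);P=P[P[:,2]>.085];print(P.mean(0),np.percentile(P[:,2],[10,50,90]))
E
```

```text
t: 8.65
ee_pos: [0.5549, 0.1543, 0.1447]
ee_rot: [2.625, 1.566, -3.016]
force: [0.1, 0.3, 0.0]
finger_gap: 0.0596
t: 9.32
ee_pos: [0.555, 0.1543, 0.1446]
ee_rot: [1.671, 1.566, -3.011]
force: [-0.4, 0.5, -0.3]
finger_gap: 0.0601
t: 9.57
ee_pos: [0.5559, 0.1545, 0.1458]
ee_rot: [1.663, 1.569, -3.027]
force: [-0.4, -0.9, -0.2]
finger_gap: 0.0601
(array([45.8, -1.3,  5.5]), array([-0.0227, -0.0002, -0.0022])) [0.5559 0.1545 0.1458]
[0.6263 0.1662 0.1013] [0.0991 0.1004 0.1014]
```

View pics/w5c.png

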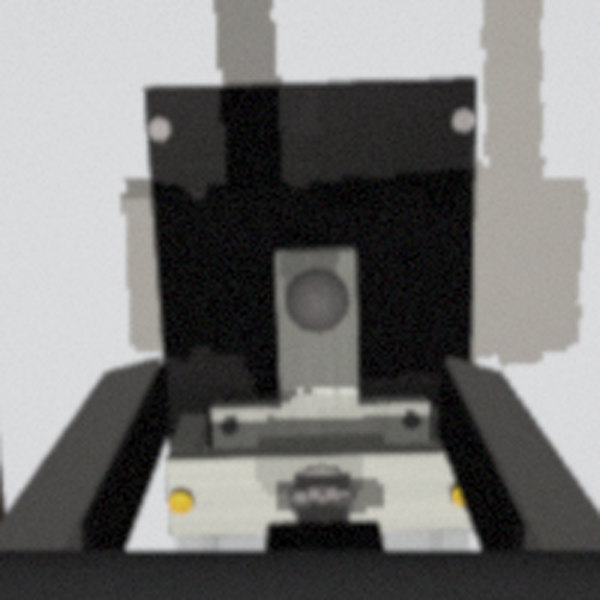

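```bash
python3 - <<'E'
from h import *
np.set_printoptions(precision=4,suppress=True)
W=lambda u,v,z=None: px('w5',160+u/3-.3,100+v/3-.3,z)
b=W(317,299,.042);print(b,W(317,299))
a,c=W(474,80,.01),W(146,88,.01);print(a,c,(a+c)/2,np.degrees(np.arctan2(c[0]-a[0],a[1]-c[1])))
print(W(315,250,.018))
a,c=W(430,402,.038),W(212,408,.038);print('block front',a,c)
print(delta(goal(b[0],b[1],.025,2.8)))
E
```

```text
[0.5585 0.16   0.042 ] [0.556  0.1597 0.0515]
[0.4847 0.2145 0.01  ] [0.4903 0.0973 0.01  ] [0.4875 0.1559 0.01  ] 2.750718924333048
[0.5462 0.1593 0.018 ]
block front [0.5964 0.2014 0.038 ] [0.6006 0.1237 0.038 ]
(array([121.1,  -2.7,   5.4]), array([-0.0257, -0.0001, -0.0016]))
```

```bash
python3 -m creep '{"dp":[[0.02,-0.001,0.002],[0.025,-0.001,0.002],[0.025,0,0.001],[0.02,0,0],[0.014,0,0],[0,0,0],[0,0,0],[0,0,0]],"dr":[[-0.013,0,0],[-0.013,0,0],[0,0,0],[0,0,0],[0,0,0],[0,0,0],[0,0,0],[0,0,0]],"hand":[0.06,0.06,0.06,0.05,0.05,0.05,0.05,0.05]}'
python3 - <<'E'
from h import *
print(delta(goal(.5575,.1599,.024,2.75)),sense()['ee_pos'])
snap('wrist','w6');crop('w6',160,100,360,300,3,'w6c')
E
```

```text
t: 10.28
ee_pos: [0.5594, 0.1598, 0.0439]
ee_rot: [-1.499, 1.569, 0.122]
force: [0.1, -0.1, 0.2]
finger_gap: 0.0499
(array([19.9,  1.9,  0.2]), array([0.0026, 0.0001, 0.0016])) [0.55942202 0.15975138 0.04393059]
```

View pics/w6c.png

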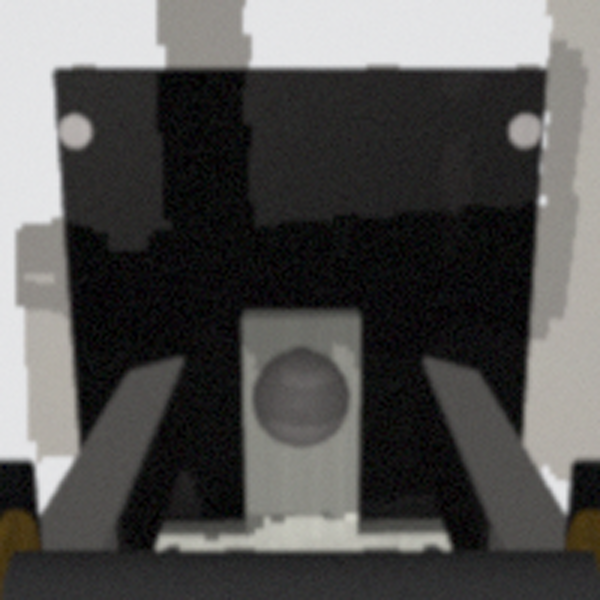

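```bash
python3 - <<'E'
from h import *
np.set_printoptions(precision=4,suppress=True)
print(px('w6',160+300/3-.3,100+396/3-.3,.042))
E
python3 -m creep '{"dp":[[0.008,0.001,0],[0.007,0.001,0],[0.004,0,0],[0,0,0],[0,0,0],[0,0,0]],"dr":[[0,0,0],[0,0,0],[0,0,0],[0,0,0],[0,0,0],[0,0,0]],"hand":[0.05,0.05,0.05,0.05,0.05,0.05]}'
python3 - <<'E'
from h import *
print(delta(goal(.5575,.1599,.024,2.75)),sense()['ee_pos'])
E
```

```text
[0.5582 0.1597 0.042 ]
t: 10.83
ee_pos: [0.5566, 0.1596, 0.0239]
ee_rot: [-1.594, 1.571, 0.028]
force: [0.6, -0.4, -0.1]
finger_gap: 0.0496
(array([-0.1, -0.9,  0.3]), array([ 0.0032, -0.    ,  0.    ])) [0.55659672 0.15957111 0.02394726]
```

```bash
python3 -m creep '{"dp":[[0,0.001,0],[0,0,0],[0,0,0],[0,0,0],[0,0,0],[0,0,0],[0,0,0]],"dr":[[0,0,0],[0,0,0],[0,0,0],[0,0,0],[0,0,0],[0,0,0],[0,0,0]],"hand":[0.02,0.015,0.015,0.015,0.015,0.015,0.015]}' 20
python3 -m creep '{"dp":[[0,0.003,0],[0,0.005,0],[0,0.005,0],[0,0.005,0],[0,0.002,0],[0,0,0]],"dr":[[0,0,0],[0,0,0],[0,0,0],[0,0,0],[0,0,0],[0,0,0]],"hand":[0.015,0.015,0.015,0.015,0.015,0.015]}' 
python3 - <<'E'
from h import *
print(sense()['ee_pos'],sense()['force'],sense()['ft_torque'])
snap('wrist','w7');crop('w7',160,100,360,300,3,'w7c')
E
```

```text
t: 11.42
ee_pos: [0.5557, 0.1595, 0.0241]
ee_rot: [-2.04, 1.571, -0.418]
force: [-0.1, 1.4, 1.2]
finger_gap: 0.0211
t: 11.92
ee_pos: [0.5348, 0.1585, 0.0241]
ee_rot: [1.554, 1.57, -3.107]
force: [0.7, -0.2, 0.6]
finger_gap: 0.0205
[0.53475968 0.15852195 0.02412653] [ 0.721781   -0.22283817  0.64481721] [ 0.01404396 -0.05688996  0.01309869]
```

View pics/w7c.png

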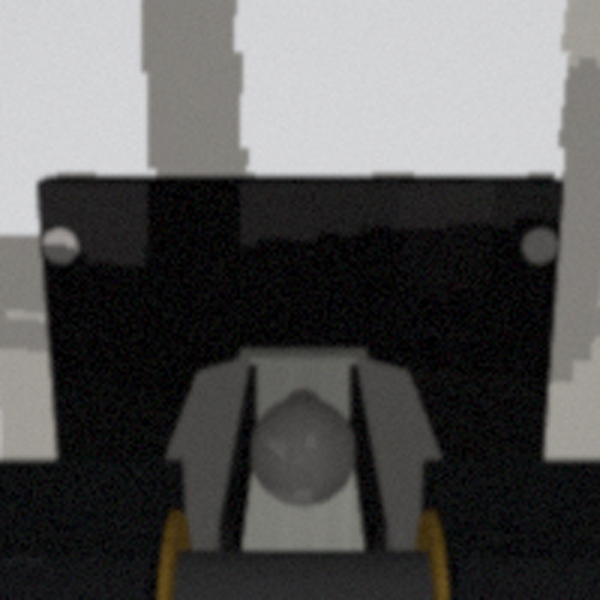

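```bash
python3 - <<'E'
from h import *
np.set_printoptions(precision=4,suppress=True)
W=lambda u,v,z=None: px('w7',160+u/3-.3,100+v/3-.3,z)
print(W(303,445,.042),W(303,445),'tab front',W(305,350,.018),'base front',W(300,180,.01),sense()['ee_pos'])
E
```

```text
[0.5364 0.1593 0.042 ] [0.5329 0.1591 0.0498] tab front [0.524  0.1591 0.018 ] base front [0.4867 0.156  0.01  ] [0.5347 0.1585 0.0241]
```

The carrier follows: the ball is now at x=0.536, down from 0.558. I continue the draw.

```bash
python3 -m creep '{"dp":[[0,0.006,0],[0,0.008,0],[0,0.008,0],[0,0.008,0],[0,0.008,0],[0,0.008,0],[0,0.006,0]],"dr":[[0,0,0],[0,0,0],[0,0,0],[0,0,0],[0,0,0],[0,0,0],[0,0,0]],"hand":[0.015,0.015,0.015,0.015,0.015,0.015,0.015]}' 
python3 -m creep '{"dp":[[0,0.008,0],[0,0.008,0],[0,0.008,0],[0,0.006,0],[0,0.001,0],[0,0,0],[0,0,0]],"dr":[[0,0,0],[0,0,0],[0,0,0],[0,0,0],[0,0,0],[0,0,0],[0,0,0]],"hand":[0.015,0.015,0.015,0.015,0.015,0.015,0.015]}' 
python3 - <<'E'
from h import *
snap('scene','s2');crop('s2',220,200,350,300,6,'s2d')
E
```

```text
t: 12.55
ee_pos: [0.4826, 0.1558, 0.0241]
ee_rot: [-1.651, 1.571, -0.029]
force: [3.1, 0.2, -1.3]
finger_gap: 0.0207
t: 13.13
ee_pos: [0.4516, 0.1542, 0.024]
ee_rot: [1.592, 1.568, -3.07]
force: [-2.0, 0.2, 5.1]
finger_gap: 0.0206
```

View pics/s2d.png

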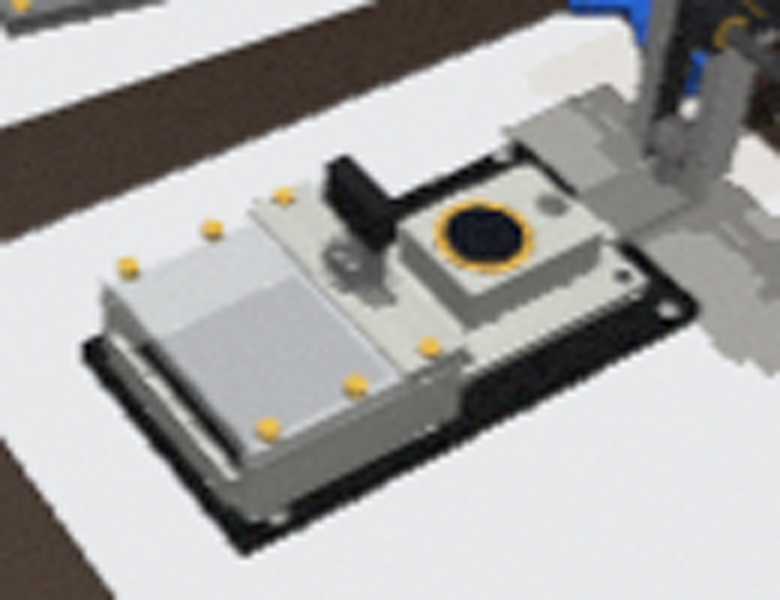

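```bash
python3 -m creep '{"dp":[[0,0,0],[0,0,0],[0,0,0],[0,0,0],[0,0,0]],"dr":[[0,0,0],[0,0,0],[0,0,0],[0,0,0],[0,0,0]],"hand":[0.03,0.05,0.06,0.06,0.06]}' 
python3 -m creep '{"dp":[[-0.01,0,0],[-0.025,0,0],[-0.03,0,0],[-0.03,0,0],[-0.03,-0.02,0],[-0.01,-0.03,0],[0,0,0],[0,0,0]],"dr":[[0,0,0],[0,0,0],[0,0,0],[0,0,0],[0,0,0],[0,0,0],[0,0,0],[0,0,0]],"hand":[0.06,0.06,0.06,0.08,0.094,0.094,0.094,0.094]}' 
python3 - <<'E'
from h import *
print(delta(goal(.50,.157,.16,2.75)))
snap('wrist','w8');snap('top','t1');crop('t1',180,145,250,245,6,'t1d')
E
```

```text
t: 13.6
ee_pos: [0.4524, 0.1542, 0.0236]
ee_rot: [1.671, 1.57, -2.99]
force: [0.3, 0.1, -0.3]
finger_gap: 0.0508
t: 14.27
ee_pos: [0.5043, 0.1568, 0.1608]
ee_rot: [-1.468, 1.568, 0.153]
force: [0.4, 0.2, -0.2]
finger_gap: 0.0901
(array([0.7, 4.3, 0.4]), array([0.0027, 0.0003, 0.003 ]))
```

View pics/w8.png

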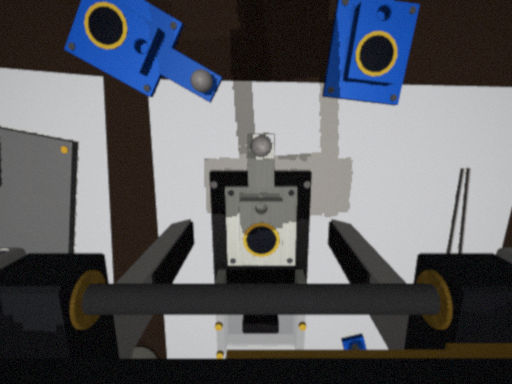

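View pics/t1d.png

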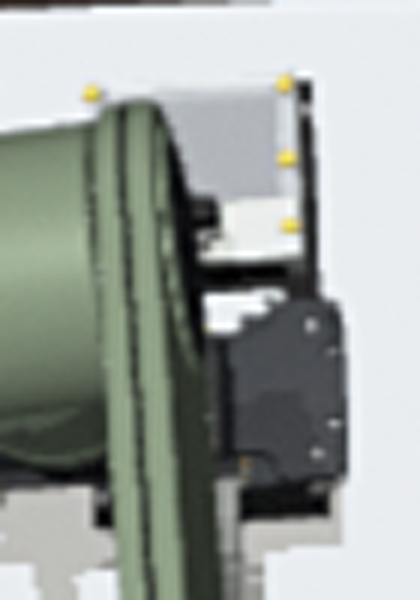

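```bash
python3 - <<'E'
from h import *
crop('w8',195,120,325,290,4,'w8c')
E
```

```text
(no output)
```

View pics/w8c.png

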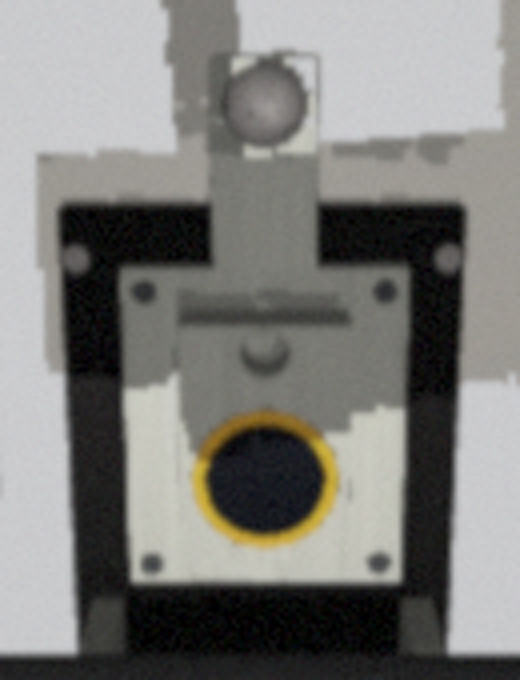

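```bash
python3 - <<'E'
from h import *
np.set_printoptions(precision=4,suppress=True)
W=lambda u,v,z=None: px('w8',195+u/4-.4,120+v/4-.4,z)
fr,fl,rr,rl=W(119,267,.018),W(410,267,.018),W(131,584,.018),W(404,584,.018)
print(fr,fl,rr,rl,'centre',(fr+fl+rr+rl)/4)
f=(fl+fr)/2;r=(rl+rr)/2;print('yaw',np.degrees(np.arctan2((r-f)[1],(r-f)[0])),np.degrees(np.arctan2(-(fl-fr)[0],(fl-fr)[1])),np.degrees(np.arctan2(-(rl-rr)[0],(rl-rr)[1])))
print('ball',W(265,102,.042),'window',W(266,478,.038),W(266,478))
print('heights: plate',W(385,480)[2],'plate2',W(150,500)[2], 'block top',W(345,470),W(200,400))
print(delta(goal(.547,.1595,.1,2.75)))
E
```

```text
[0.5046 0.1157 0.018 ] [0.5002 0.1993 0.018 ] [0.6047 0.1216 0.018 ] [0.6003 0.2059 0.018 ] centre [0.5524 0.1606 0.018 ]
yaw 3.53745089083528 2.9980469409969355 2.9934753127478206
ball [0.4539 0.1551 0.042 ] window [0.559  0.1609 0.038 ] [0.5588 0.1609 0.0386]
heights: plate 0.01583198962363891 plate2 0.017136195060517556 block top [0.5557 0.1831 0.0373] [0.5369 0.1413 0.0375]
(array([ 58.1, -46. ,   0.5]), array([ 0.0032, -0.0002, -0.0026]))
```

```bash
python3 -m creep '{"dp":[[0,-0.012,0],[0,-0.02,0],[0.025,-0.016,0.001],[0.025,0,0.001],[0.03,0,0],[0.02,0,0],[0,0,0],[0,0,0]],"dr":[[0,0,0],[0,0,0],[0,0,0],[0,0,0],[0,0,0],[0,0,0],[0,0,0],[0,0,0]],"hand":[0.094,0.094,0.094,0.08,0.08,0.08,0.08,0.08]}' 
python3 - <<'E'
from h import *
print(delta(goal(.5494,.1604,.0215,3.0)))
snap('wrist','w9');crop('w9',160,100,360,300,3,'w9c')
E
```

```text
t: 15.03
ee_pos: [0.5474, 0.161, 0.0568]
ee_rot: [1.651, 1.565, -3.01]
force: [-0.1, 0.4, 0.4]
finger_gap: 0.08
(array([35.3, -2.2, -0.7]), array([-0.0009, -0.0005, -0.006 ]))
```

View pics/w9c.png

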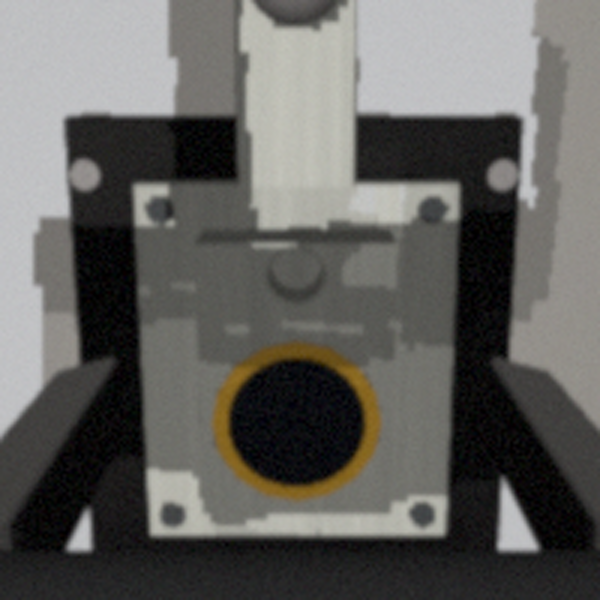

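```bash
python3 - <<'E'
from h import *
np.set_printoptions(precision=4,suppress=True)
W=lambda u,v,z=None: px('w9',160+u/3-.3,100+v/3-.3,z)
c=[W(133,183,.018),W(461,182,.018),W(150,537,.018),W(447,537,.018)];print(np.array(c),np.mean(c,0));print('win',W(297,421,.038))
E
python3 -m creep '{"dp":[[0.012,-0.001,-0.0005],[0.012,-0.001,-0.0005],[0.007,0,0],[0.002,0,0],[0,0,0],[0,0,0],[0,0,0]],"dr":[[0,0,0],[0,0,0],[0,0,0],[0,0,0],[0,0,0],[0,0,0],[0,0,0]],"hand":[0.08,0.08,0.08,0.08,0.08,0.08,0.08]}' 
python3 - <<'E'
from h import *
print(delta(goal(.5494,.1604,.0215,3.0)),sense()['force'])
E
```

```text
[[0.5051 0.1161 0.018 ]
 [0.5004 0.1993 0.018 ]
 [0.6045 0.1215 0.018 ]
 [0.6001 0.2051 0.018 ]] [0.5525 0.1605 0.018 ]
win [0.5592 0.1608 0.038 ]
t: 15.67
ee_pos: [0.5529, 0.1604, 0.0263]
ee_rot: [-1.496, 1.57, 0.126]
force: [-0.1, -0.5, -0.5]
finger_gap: 0.0798
(array([4.8, 3.5, 0.2]), array([-0.0012,  0.0001,  0.0008])) [-0.07305004 -0.45617582 -0.51109084]
```

```bash
python3 -m creep '{"dp":[[0.003,0.002,0],[0.0015,0.0012,0],[0,0,0],[0,0,0]],"dr":[[0,0,0],[0,0,0],[0,0,0],[0,0,0]],"hand":[0.08,0.08,0.08,0.08]}' 
python3 - <<'E'
from h import *
print(delta(goal(.5494,.1604,.0215,3.0)),sense()['force'])
E
```

```text
t: 16.0
ee_pos: [0.549, 0.1602, 0.0214]
ee_rot: [1.714, 1.57, -2.947]
force: [-0.0, 0.4, 1.3]
finger_gap: 0.0804
(array([-0.1, -0.4,  0.2]), array([-0.0012, -0.    , -0.0003])) [-0.01082788  0.386605    1.26570455]
```

```bash
python3 -m creep '{"dp":[[0,0,0],[0,0,0],[0,0,0],[0,0,0],[0,0,0],[0,0,0],[0,0,0],[0,0,0]],"dr":[[0,0,0],[0,0,0],[0,0,0],[0,0,0],[0,0,0],[0,0,0],[0,0,0],[0,0,0]],"hand":[0.06,0.05,0.044,0.04,0.04,0.04,0.04,0.04]}' 45
python3 -m creep '{"dp":[[-0.002,0,0],[-0.003,0,0],[-0.005,0,0],[-0.005,0,0],[-0.005,0,0],[0,0,0],[0,0,0]],"dr":[[0,0,0],[0,0,0],[0,0,0],[0,0,0],[0,0,0],[0,0,0],[0,0,0]],"hand":[0.04,0.04,0.04,0.04,0.04,0.04,0.04]}'
python3 - <<'E'
from h import *
print(delta(goal(.5494,.1604,.0415,3.0)),sense()['force'],sense()['ft_torque'])
snap('scene','s3');crop('s3',220,180,350,280,6,'s3d')
E
```

```text
t: 16.67
ee_pos: [0.5494, 0.16, 0.0215]
ee_rot: [-2.896, 1.57, -1.274]
force: [1.0, -0.3, 0.8]
finger_gap: 0.0476
t: 17.25
ee_pos: [0.5499, 0.1603, 0.0421]
ee_rot: [-1.457, 1.569, 0.165]
force: [0.6, 0.0, -5.6]
finger_gap: 0.0474
(array([0.6, 0.5, 0.1]), array([-0.0012,  0.0002,  0.0015])) [ 0.57414544  0.02043117 -5.62277979] [ 0.00628078 -0.0121574   0.02490435]
```

View pics/s3d.png

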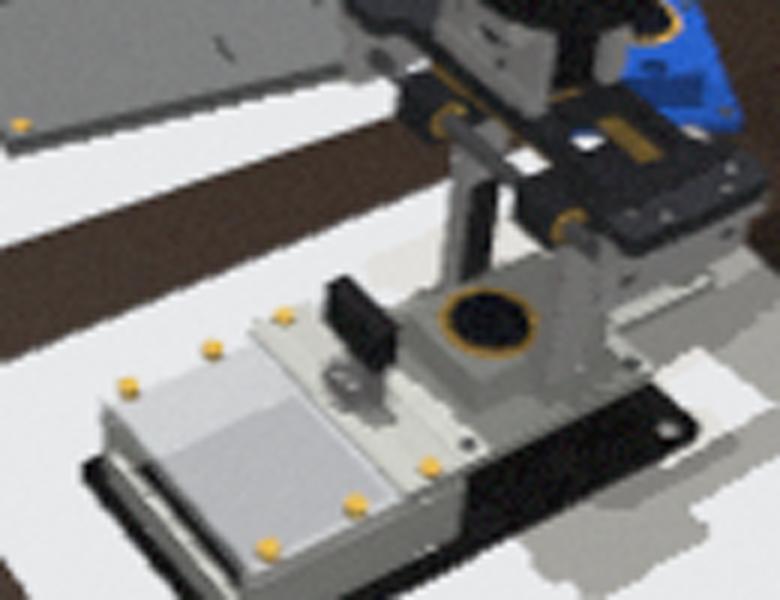

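```bash
python3 -m creep '{"dp":[[-0.01,0,0],[-0.02,0,0],[-0.025,0,0],[-0.025,0,0],[-0.025,0,-0.01],[-0.025,0,-0.015],[-0.02,0,-0.02],[-0.02,0,-0.02]],"dr":[[0,0,0],[0,0,0],[0,0,0],[0,0,0],[0,0,0],[0,0,0],[0,0,0],[0,0,0]],"hand":[0.04,0.04,0.04,0.04,0.04,0.04,0.04,0.04]}'
python3 -m creep '{"dp":[[-0.01,0,-0.02],[-0.01,0,-0.02],[0,0,-0.015],[0,0,-0.01],[0,0,-0.005],[0,0,0],[0,0,0],[0,0,0]],"dr":[[0.04,0,0],[0.05,0,0],[0.05,0,0],[0.04,0,0],[0.02,0,0],[0,0,0],[0,0,0],[0,0,0]],"hand":[0.04,0.04,0.04,0.04,0.04,0.04,0.04,0.04]}'
python3 - <<'E'
from h import *
print(delta(goal(.55,.025,.22,-8.5)),sense()['force'],sense()['ft_torque'])
snap('wrist','w10');snap('top','t2');crop('t2',270,165,350,255,6,'t2t')
E
```

```text
t: 17.97
ee_pos: [0.5524, 0.095, 0.2134]
ee_rot: [-1.661, 1.57, -0.037]
force: [0.2, -0.5, -6.2]
finger_gap: 0.0478
t: 18.63
ee_pos: [0.5513, 0.0263, 0.2309]
ee_rot: [1.163, 1.569, 2.587]
force: [-0.3, 0.2, -5.5]
finger_gap: 0.0478
(array([10.9,  1.1, -1.5]), array([ 0.0009,  0.0006, -0.0013])) [-0.29664953  0.15360974 -5.45993326] [-0.05362816 -0.05613028  0.00587209]
```

View pics/w10.png

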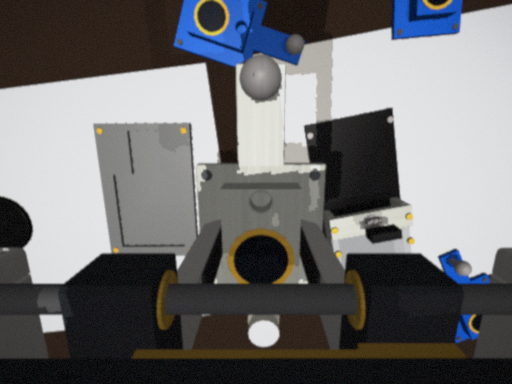

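View pics/t2.png

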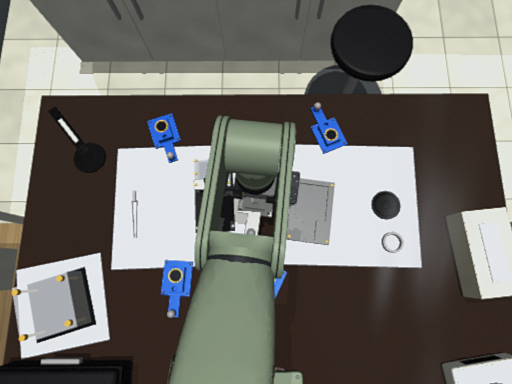

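```bash
python3 - <<'E'
from h import *
crop('w10',85,110,215,265,4,'w10c')
E
```

```text
(no output)
```

View pics/w10c.png

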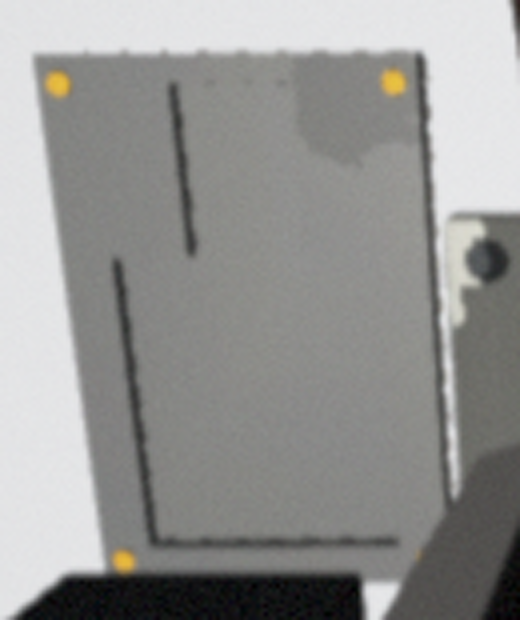

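```bash
python3 - <<'E'
from h import *
np.set_printoptions(precision=4,suppress=True)
W=lambda u,v,z=.012: px('w10',85+u/4-.4,110+v/4-.4,z)
S=[W(58,84,.013),W(393,83,.013),W(124,562,.013)];print('screws fr fl rr',np.array(S))
c=(S[1]+S[2])/2
a=S[1]-S[0];b=S[2]-S[0]
ya=np.arctan2(-a[0],a[1]);yb=np.arctan2(b[1],b[0]);print('ctr',c,np.degrees([ya,yb]),np.linalg.norm(a),np.linalg.norm(b))
y=(ya+yb)/2; print('seat',c[:2]+.0275*np.array([np.cos(y),np.sin(y)]))
fr,fl=W(34,55),W(417,53);print('corners',fr,fl,np.linalg.norm(fl-fr),np.degrees(np.arctan2(-(fl-fr)[0],(fl-fr)[1])))
f=(fr+fl)/2;print('seat from front',f[:2]+.125*np.array([np.cos(y),np.sin(y)]))
rc=W(150,548);p=W(115,260);print('recess right wall',p,rc,np.degrees(np.arctan2((rc-p)[1],(rc-p)[0])))
# recess rear right corner = seat + (55,-47)
print('seat from recess',rc[:2]-R.from_euler('z',y).as_matrix()[:2,:2]@np.array([.055,-.047]))
k=cloud('w10');print('z slab',k[130,150,2],k[160,100+5,2],'floor',k[190,150,2],k[225,160,2])
# carrier in tool
V=lambda u,v,z: px('w10',u,v,z)
E
```

```text
screws fr fl rr [[ 0.4564 -0.1804  0.013 ]
 [ 0.4726 -0.0681  0.013 ]
 [ 0.6297 -0.2049  0.013 ]]
ctr [ 0.5512 -0.1365  0.013 ] [-8.1902 -8.036 ] 0.11345465341466379 0.17499904414538672
seat [ 0.5784 -0.1404]
corners [ 0.446  -0.1863  0.012 ] [ 0.4641 -0.0583  0.012 ] 0.12928492685090082 -8.066191427570548
seat from front [ 0.5788 -0.1399]
recess right wall [ 0.5179 -0.178   0.012 ] [ 0.626  -0.1943  0.012 ] -8.578596359522287
seat from recess [ 0.5782 -0.14  ]
z slab 0.005597460990595493 0.01206379219121384 floor 0.006078681097119953 0.004937469086349233
```

```bash
python3 - <<'E'
from h import *
print(delta(goal(.5752,-.1395,.08,-8.1)))
E
```

```text
(array([ 151. ,  -47.9, -160.6]), array([-0.0059,  0.0003, -0.0009]))
```

```bash
python3 -m creep '{"dp":[[0,-0.004,-0.012],[0,-0.006,-0.022],[0.01,-0.007,-0.025],[0.015,-0.007,-0.025],[0.018,-0.007,-0.025],[0.02,-0.007,-0.025],[0.022,-0.006,-0.017],[0.022,-0.004,-0.009]],"dr":[[-0.003,0,0],[-0.003,0,0],[0,0,0],[0,0,0],[0,0,0],[0,0,0],[0,0,0],[0,0,0]],"hand":[0.04,0.04,0.04,0.04,0.04,0.04,0.04,0.04]}'
python3 -m creep '{"dp":[[0.02,0,0],[0.014,0,0],[0.01,0,0],[0,0,0],[0,0,0],[0,0,0]],"dr":[[0,0,0],[0,0,0],[0,0,0],[0,0,0],[0,0,0],[0,0,0]],"hand":[0.04,0.04,0.04,0.04,0.04,0.04]}'
python3 - <<'E'
from h import *
print(delta(goal(.5752,-.1395,.08,-8.1)),sense()['force'])
snap('wrist','w11')
E
```

```text
t: 19.4
ee_pos: [0.5772, -0.142, 0.1238]
ee_rot: [-2.267, 1.569, -0.84]
force: [0.4, 0.2, -5.6]
finger_gap: 0.0477
t: 19.9
ee_pos: [0.5776, -0.1398, 0.0818]
ee_rot: [-1.801, 1.568, -0.373]
force: [0.1, 0.1, -5.5]
finger_gap: 0.0475
(array([ 1.7,  2.4, -0. ]), array([-0.0006, -0.0006,  0.0024])) [ 0.10890612  0.08227824 -5.52037574]
```

View pics/w11.png

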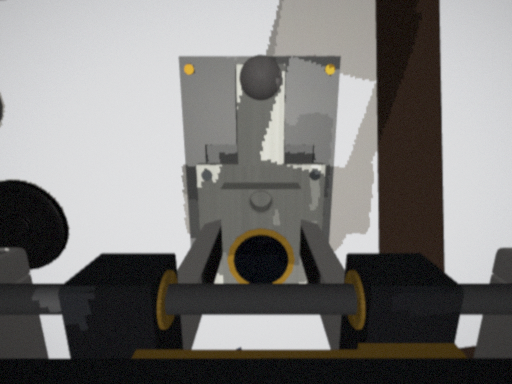

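```bash
python3 - <<'E'
from h import *
crop('w11',170,45,350,185,4,'w11c')
E
```

```text
(no output)
```

View pics/w11c.png

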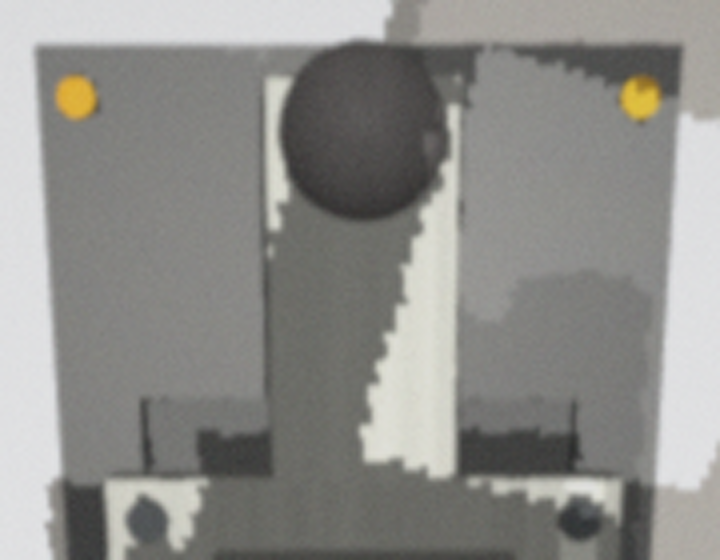

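```bash
python3 - <<'E'
from h import *
np.set_printoptions(precision=4,suppress=True)
W=lambda u,v,z=.012: px('w11',170+u/4-.4,45+v/4-.4,z)
y=np.radians(-8.1);e=np.array([np.cos(y),np.sin(y)])
s=(W(76,97,.013)+W(640,97,.013))/2;d=W(640,97,.013)-W(76,97,.013)
print('screws mid',s,'yaw',np.degrees(np.arctan2(-d[0],d[1])),'seat',s[:2]+(.0875+.0275)*e)
f=(W(36,45)+W(682,44))/2;print('seat from corners',f[:2]+.125*e)
rw=(W(145,398)+W(575,400))/2;print('recess front mid -> seat',rw[:2]+.055*e)
zt=sense()['ee_pos'][2]-.0035
a,b=W(107,478,zt),W(623,478,zt);m=(a+b)/2;d=b-a;print('plate front',a,b,np.degrees(np.arctan2(-d[0],d[1])),'origin',m[:2]+.05*e,'TCP',sense()['ee_pos'])
print('ball',W(363,130,zt+.024)[:2]+.098*e)
E
```

```text
screws mid [ 0.464  -0.1247  0.013 ] yaw -8.04729970609708 seat [ 0.5779 -0.1409]
seat from corners [ 0.578  -0.1407]
recess front mid -> seat [ 0.5778 -0.1404]
plate front [ 0.5256 -0.1735  0.0786] [ 0.5371 -0.092   0.0786] -8.038523769000587 origin [ 0.5809 -0.1398] TCP [ 0.5778 -0.14    0.0821]
ball [ 0.5806 -0.1401]
```

```bash
python3 -m creep '{"dp":[[0.01,0.0015,-0.0005],[0.012,0.0012,-0.0005],[0.012,0,0],[0.01,0,0],[0.006,0,0],[0,0,0],[0,0,0],[0,0,0]],"dr":[[0,0,0.001],[0,0,0.001],[0,0,0],[0,0,0],[0,0,0],[0,0,0],[0,0,0],[0,0,0]],"hand":[0.04,0.04,0.04,0.04,0.04,0.04,0.04,0.04]}'
python3 - <<'E'
from h import *
print(delta(goal(.575,-.1403,.0175,-8.1)),sense()['force'])
snap('wrist','w12');crop('w12',160,40,360,190,4,'w12c')
E
```

```text
t: 20.62
ee_pos: [0.574, -0.1406, 0.0307]
ee_rot: [1.705, 1.57, 3.133]
force: [-0.7, 0.4, -4.9]
finger_gap: 0.0475
(array([13.2, -1. ,  0.5]), array([-0.0015, -0.0002, -0.0012])) [-0.71362081  0.37790311 -4.93633326]
```

View pics/w12c.png

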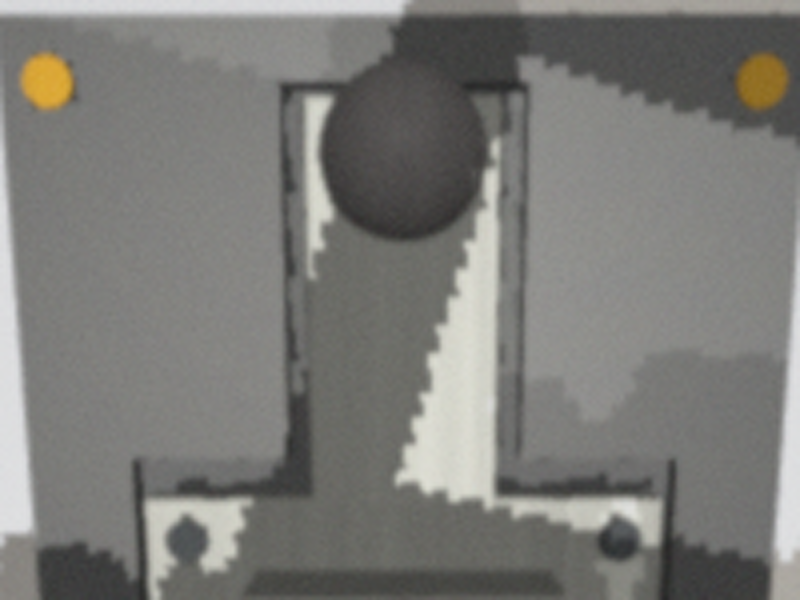

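The tab sits centred in the channel (tab 305–500, channel 285–523), so I lower it slowly.

```bash
python3 -m creep '{"dp":[[0.003,-0.0005,0.0003],[0.003,-0.0005,0],[0.003,0,0],[0.002,0,0],[0.001,0,0],[0,0,0],[0,0,0],[0,0,0]],"dr":[[0,0,0],[0,0,0],[0,0,0],[0,0,0],[0,0,0],[0,0,0],[0,0,0],[0,0,0]],"hand":[0.04,0.04,0.04,0.04,0.04,0.04,0.04,0.04]}'
python3 - <<'E'
from h import *
print(delta(goal(.575,-.1403,.0175,-8.1)),sense()['force'])
E
```

```text
t: 21.33
ee_pos: [0.5746, -0.1403, 0.0185]
ee_rot: [1.605, 1.569, 3.033]
force: [-0.1, -0.1, -6.1]
finger_gap: 0.0474
(array([ 1. , -0.4,  0.1]), array([-0.0014, -0.0001, -0.0018])) [-0.05786536 -0.06878809 -6.11470602]
```

```bash
python3 -m creep '{"dp":[[0.0007,0,0],[0.0005,0,0],[0,0,0],[0,0,0]],"dr":[[0,0,0],[0,0,0],[0,0,0],[0,0,0]],"hand":[0.04,0.04,0.04,0.04]}'
python3 -m creep '{"dp":[[0.0004,0,0],[0,0,0],[0,0,0]],"dr":[[0,0,0],[0,0,0],[0,0,0]],"hand":[0.04,0.04,0.04]}'
```

```text
t: 21.67
ee_pos: [0.5747, -0.1404, 0.0175]
ee_rot: [1.685, 1.569, 3.113]
force: [0.2, 0.1, -4.6]
finger_gap: 0.0474
t: 21.92
ee_pos: [0.5747, -0.1404, 0.0175]
ee_rot: [1.684, 1.569, 3.112]
force: [-1.2, 0.9, 0.7]
finger_gap: 0.0476
```

```bash
python3 -m creep '{"dp":[[0,0,0],[0,0,0],[0,0,0],[0,0,0],[0,0,0]],"dr":[[0,0,0],[0,0,0],[0,0,0],[0,0,0],[0,0,0]],"hand":[0.05,0.055,0.065,0.075,0.075]}'
python3 -m creep '{"dp":[[-0.01,0,0],[-0.02,0,0],[-0.03,0,0],[-0.03,0,0],[-0.03,0,0],[-0.03,0,0],[0,0,0],[0,0,0]],"dr":[[0,0,0],[0,0,0],[0,0,0],[0,0,0],[0,0,0],[0,0,0],[0,0,0],[0,0,0]],"hand":[0.075,0.075,0.075,0.08,0.09,0.09,0.09,0.09]}'
python3 - <<'E'
from h import *
snap('wrist','w13');snap('scene','s4');crop('s4',190,140,350,290,5,'s4d')
E
```

```text
t: 22.33
ee_pos: [0.5749, -0.1404, 0.0171]
ee_rot: [1.688, 1.57, 3.116]
force: [0.0, 0.3, -0.4]
finger_gap: 0.0717
t: 23.0
ee_pos: [0.5767, -0.141, 0.1704]
ee_rot: [-1.917, 1.566, -0.489]
force: [-1.2, 0.2, -0.0]
finger_gap: 0.0899
```

View pics/w13.png

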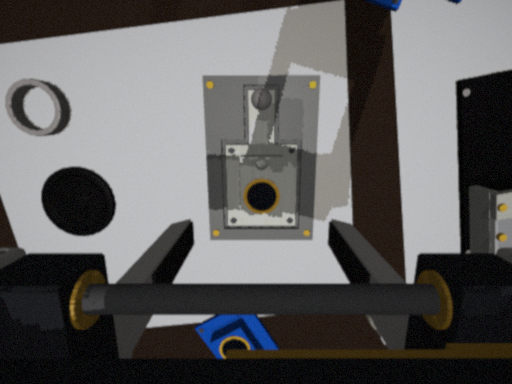

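View pics/s4d.png

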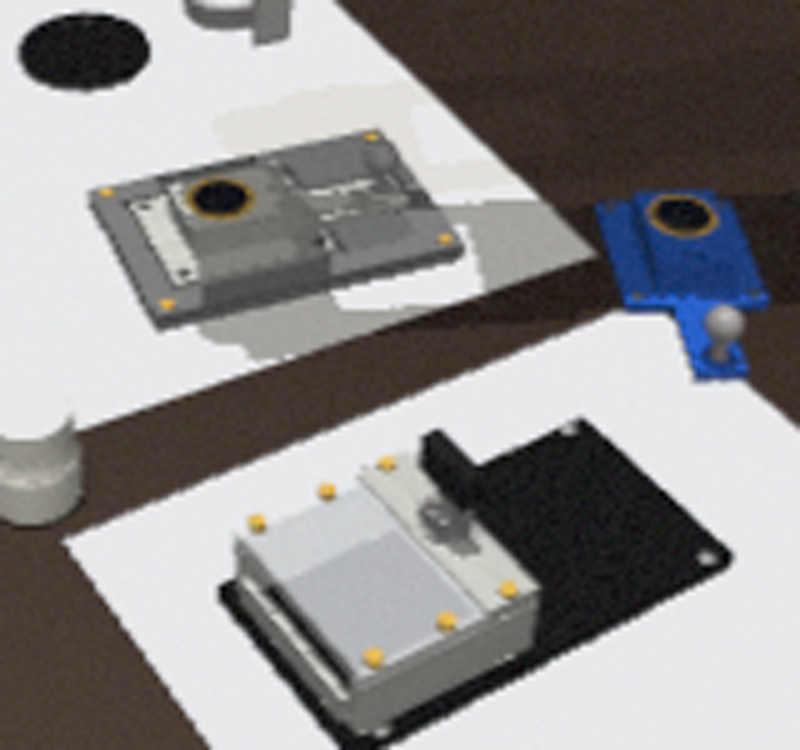

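```bash
python3 - <<'E'
from h import *
np.set_printoptions(precision=4,suppress=True)
C=cloud('w13')
for n,(u,v) in dict(FR=(231,160),FL=(292,160),RR=(233,212),RL=(290,212),tab=(262,130),slabL=(312,150),slabR=(212,150),blk=(240,180),blk2=(283,180)).items():
    print(n,np.median(C[v-3:v+4,u-2:u+3].reshape(-1,3),0))
print(sense())
E
```

```text
FR [ 0.5417 -0.1709  0.0131]
FL [ 0.5521 -0.1001  0.0131]
RR [ 0.6053 -0.1794  0.0132]
RL [ 0.6153 -0.1098  0.013 ]
tab [ 0.5129 -0.1303  0.0131]
slabL [ 0.5438 -0.0754  0.0112]
slabR [ 0.5272 -0.1913  0.0111]
blk [ 0.5645 -0.1624  0.0325]
blk2 [ 0.5722 -0.1135  0.0138]
{'t': 23.1, 'joint_pos': array([-0.3854,  0.2756,  1.54  , -0.0005,  1.3292, -1.8132]), 'joint_velocities': array([-0.0002,  0.0245,  0.0239, -0.0003, -0.002 ,  0.0011]), 'joint_efforts': array([  0.0074, -40.5773, -28.4766,  -0.0351,   0.0349,  -0.0005]), 'ee_pos': array([ 0.5741, -0.14  ,  0.1663]), 'ee_rot': array([1.4768, 1.5676, 2.9048]), 'force': array([ 0.0139,  0.3412, -0.6388]), 'ft_torque': array([-0.0291,  0.0289,  0.0308]), 'finger_gap': 0.09002167048626705}
```

The plate's four corners and the tab are all at z = 13.1 mm, 2 mm above the slab, so it is flat and seated. The pin is still parked out, and I hand in.

```bash
python3 -c "
from workcell import sign_off;print(sign_off())"
```

```text
the job is handed in; nothing more can be done
None
```

The optic carrier is seated flat in the transit tray with its ball end in the channel, and the spring pin is parked out. I handed the job in at about 23 s.

- **Pin:** I pulled it up 15 mm, turned it a quarter turn clockwise and let it down into the rest notch. The bar top then read about 101 mm, which matches the 9.5 mm rest height, and the last picture shows it still turned and up.
- **Carrier draw:** I drew it 104 mm forward by the ball, leaving about 10 mm between the plate and the roof lip, and let go of it on the apron.
- **Transfer:** I took it by the block (about 5.6 N of weight), kept it level and lowered it into the recess until the floor took its weight, then released it.

**Last checks:**
- The four plate corners and the tab all read 13.1 mm high. The slab read 11.1 mm, so the 2 mm step matches a flat seat; both readings are about 1 mm below nominal, which is within the calibration.
- A gap shows around the carrier in the picture, and the gripper is clear above it.
- The other objects that appear in the last pictures (jar, disc, ring and the nearby blue look-alikes) showed no sign of having moved. I did not measure them, and the tweezers were not in that last view.

No check failed. The top camera put the bar and tray up to about 5 mm away from where the wrist camera did. I used the wrist camera's values, which agreed with each other.

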